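# Lock the setting vise with its T-handled pin

### The arm

A 6-joint arm with a two-finger parallel gripper is mounted at the origin on the work surface. World frame = base frame: x ahead of the robot, y to its left, z up, the work surface at z = 0. Lengths are in mm, angles in degrees, forces in N, time in s.
With the tool pointing down it reaches from about 350 to 850 mm from the base axis. Payload 8.1 kg.
Tool frame: the origin (TCP) lies midway between the tips of the shut fingers; the grasp point (between the pads) lies 19 mm behind it (r.grasp_offset is the distance from the TCP to the grasp point, in mm); z points along the fingers, x is the direction in which the jaws open and shut, and the axes are right-handed (so a half turn about z gives the same grasp; the last joint's range is limited). The gripper opens to 85 mm and grips with 20 to 120 N. Pads are 22 mm wide; open, the fingers measure 114 mm over their backs; the gripper's body (76 mm by 85 mm) begins 54 mm behind the grasp point. The pads swing forward as they close: fully open they stand 13 mm farther back than shut.
Start: joints at [60.252, 7.471, 85.268, -0, 87.261, -4.893], TCP at [252.173, 544.439, 231.292] pointing down, gripper open.
Joint ranges: [-169.43, 169.43], [-51.17, 129.36], [1.28, 143.12], [-76.62, 256.62], [0, 156.53], [-152.29, 152.29]. Speed limits (degrees/s): [136.94, 136.94, 159.86, 180, 180, 180].

### API

Orientations are given as [roll, pitch, yaw] about the fixed x, y, z axes, in that order (R = Rz(yaw) Ry(pitch) Rx(roll)).
In Python, from bench import r, optics, hand_in gives the robot as it stands.
- The arm moves only by the shell command python3 -m pendant 'ROWS' [FORCE]. ROWS is JSON, a list of rows, each a list of 5 numbers: the opening, from 0 (shut) to 1 (fully open), then the shift along the tool's x, y, z in mm, then the turn about the tool's z in degrees. A call has 1 to 10 rows; each row shifts and turns the commanded pose from where the row before left it, along the tool's axes as they then stand; what a row does not reach is not made up. A row lasts 1/10 s, in which the tool goes at most 50 mm and 8.59 degrees, less where a joint would pass 70% of its speed; a pose out of reach is approached as far as the arm can. A call with a gripper value outside its range is refused whole. The fingers move at their own pace and stop on an object; FORCE is the grip in N (left out, the last holds). Time passes only in rows, so rows that do not move let the fingers close. It gives the time, the measured TCP pose, the force and the opening at its end, in the units of the state.
- r.sense(): the state, without advancing time (a new reading comes with each control period).
- optics.snapshot(name): name is "scene" or "top"; returns (picture, depth): 480x640x3 uint8, blue, green, red; 480x640 float32, mm along the optical axis (not along the pixel's ray), 0 where there is no reading.
- optics.camera_params(name): a dict with "camera_matrix" (3x3 intrinsics, pixels), "k1" (the pictures are not rectified: a ray, as slopes to the right and down, at radius r is drawn at 1 + k1 r^2 times it, then the intrinsics apply), "eye" and "orientation" of the camera in the world. Camera axes: x right, y down, z forward; pixel columns grow to the right and rows downward; lengths in mm; the calibration is good to about 2 mm. A picture is of the moment at which its call begins. camera_params takes no time and is no camera call.
- hand_in(): hands the job in, once; it reports no verdict.
Trained networks look in the newest picture that a camera, given by its name, has taken for a name from the list of things; names that differ only in an ending like _2 or _b are one class to them, and where a whole thing is asked for, a point or a joint stands for the part that bears it (a point fixed in the world has none). Each returns a list of dicts, best first, with "score" (0 to 1); they miss things now and then, are a little off and sometimes report something else, mostly with a low value. They report only what shows in the picture. A call takes as long as a camera call.
- optics.search_frame(camera, query): "at" ([x, y, z] in mm, in world coordinates, good to about 4 mm: the middle of the surface that is visible of it).
The state is a dict: "time": time; "joint_pos": joint angles; "qd": joint speeds; "joint_efforts": joint torques, N m; "tool_pos": TCP position; "tcp_rot": TCP orientation; "ft_force": force on the tool from outside, world axes, zero at the start; "wrist_torque": the same for the moment, N m; "finger_gap": finger opening in mm.
Only numpy, scipy, OpenCV 4.12 (cv2) and the standard library are available. Lean on these libraries where they do the work, as an engineer would, in place of code of your own. Each camera call takes 0.05 s, during which the arm holds its last target. There are 200 camera calls.

### The job

The stone-setting vise must not turn while it is worked on: take the T-handled steel locking pin out of the wooden tool rack and, keeping it upright, lower its tip into the dished hole of the round boss joined to the vise before letting go, so that the tip slides down the dish and the pin drops fully home and is left standing there. Leave the other two tools standing in the rack.

Things in the scene. Friction and masses are not known exactly. Their poses are not given: they have to be found in the camera images.
- pin_bar (a point): Locking pin, bare steel, loose, 0.24 kg, upright in a rack hole 42 mm deep with 1.5 mm play. Round shank 14 mm in diameter, tapered tip; flat-sided crossbar on top, 62 mm long, 14 wide, 16 high, the only crossbar in the rack and 30 mm above the other tools' tops. Point: crossbar centre, the place to grip (across the 14 mm); the tip is 120 mm below. Axes: y along the crossbar, x across it, z up.
- lock_hole (a point): Centre of the hole's mouth in the top face of the fixed steel boss (72 mm diameter, 65 high). A dish 48 mm wide narrows over 18 mm of depth to a straight hole 17 mm in diameter; its floor is 57 mm below this point. Pin fully home: crossbar centre 63 mm above this point. z up; -x points to the vise, a steel ball with jaws in a bowl 128 mm wide, 92 high, its axis 108 mm away.
- pusher_mid (a point): Stone pusher in another hole of the rack, to be left there, loose: steel shank 14 mm in diameter, mushroom-shaped wooden handle 34 mm wide, 85 mm long in all. Point: on its axis, half-way up; z up. The rack is a fixed beech block 62 x 196 x 55 mm high with three equal holes in a row, 62 mm apart.
- punch_mid (a point): Punch in the third hole of the rack, to be left there, loose: steel shank 14 mm in diameter, ridged straight dark grip 19 mm in diameter, no crossbar, 85 mm long in all. Point: on its axis, half-way up; z up.

How it is judged:
By the outcome, as a careful person would: the job done as asked, in the order asked, and still so for the second after the job is handed in, with the robot touching nothing.
It also fails if it takes over 42 s, if anything falls off the work surface, if the arm or the gripper's body presses on something with over 40 N, if the wrist force passes 120 N, or if a joint passes its speed limit or range.

## Working session

There is one attempt and no reset: what is moved stays moved. The work goes in short steps, Python scripts to look and compute and a shell command to move; the robot and the scene stay as the last step left them, time stands still between calls to the robot, and variables do not carry over. Pictures are saved under pics/ and viewed, about 8 in all and at most 12, crops included, and the job is handed in when it is done.

```bash
mkdir -p pics
cat > h.py <<'E'
import numpy as np, cv2
from bench import r, optics
def world(cam, depth, uv):
    p=optics.camera_params(cam); K=np.array(p["camera_matrix"]); 
    uv=np.atleast_2d(np.array(uv,float)); k=p["k1"]
    s=cv2.undistortPoints(uv[:,None,:],K,np.array([k,0,0,0.]))[:,0]
    z=np.array([depth[int(round(v)),int(round(u))] for u,v in uv])
    c=np.c_[s*z[:,None],z]
    R=np.array(p["orientation"])
    if R.shape!=(3,3):
        from scipy.spatial.transform import Rotation as Ro
        R=Ro.from_euler('xyz',R.ravel(),degrees=True).as_matrix()
    return c@R.T+np.array(p["eye"])
E
python3 - <<'E'
from h import *
print(r.sense())
for c in("top","scene"):
    im,d=optics.snapshot(c); cv2.imwrite(f"pics/{c}1.png",im); np.save(f"{c}_d.npy",d)
    print(c,optics.camera_params(c))
    for q in("pin_bar","lock_hole","pusher_mid","punch_mid"):
        print(q,[(np.round(x["at"],1).tolist(),round(x["score"],2)) for x in optics.search_frame(c,q)])
E
```

```text
{'time': 0.0, 'joint_pos': array([ 6.02530691e+01,  7.51646858e+00,  8.53280296e+01,  1.06377427e-03,
        8.72607662e+01, -4.89436278e+00]), 'qd': array([-0.03404938, -0.07228667, -0.01495593,  0.02036013,  0.09874252,
        0.12582305]), 'joint_efforts': array([ 2.42564747e-04, -5.69376791e+01, -5.00563502e+01, -8.32860087e-05,
        1.47287466e-02, -3.82340517e-06]), 'tool_pos': array([251.89013246, 543.97520235, 230.24221509]), 'tcp_rot': array([-1.79989960e+02,  1.04789925e-01,  6.51473892e+01]), 'ft_force': array([-0.34944008,  0.72559588,  0.00416481]), 'wrist_torque': array([ 0.00452799, -0.00647477,  0.04410441]), 'finger_gap': 85.16604180094706}
top {'camera_matrix': array([[440.59703712,   0.        , 324.88367479],
       [  0.        , 440.59703712, 241.92810627],
       [  0.        ,   0.        ,   1.        ]]), 'k1': -0.0775069813790958, 'eye': array([381.40978121,  -2.20410886, 835.54517861]), 'orientation': array([-1.66735222e+02, -5.12163181e-02, -9.19274780e+01])}
pin_bar [([570.0, -263.6, 139.5], 0.72)]
lock_hole [([401.3, 201.7, 38.7], 0.57)]
pusher_mid [([547.0, -319.6, 91.4], 0.7)]
punch_mid []
scene {'camera_matrix': array([[529.82704826,   0.        , 315.83323599],
       [  0.        , 529.82704826, 234.0739198 ],
       [  0.        ,   0.        ,   1.        ]]), 'k1': -0.06482124705488153, 'eye': array([ 884.04975012, -370.46317817,  820.19242526]), 'orientation': array([-144.15340573,    0.68794644,   42.22677397])}
pin_bar [([579.9, -271.9, 138.9], 0.57), ([427.7, 189.0, 44.2], 0.44)]
lock_hole [([428.5, 189.9, 44.7], 0.62)]
pusher_mid [([552.6, -326.2, 93.0], 0.67)]
punch_mid [([594.9, -207.7, 90.8], 0.78)]
```

View pics/top1.png

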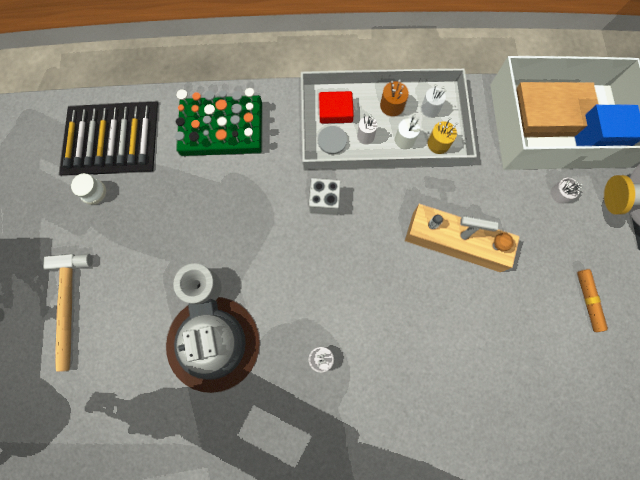

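View pics/scene1.png

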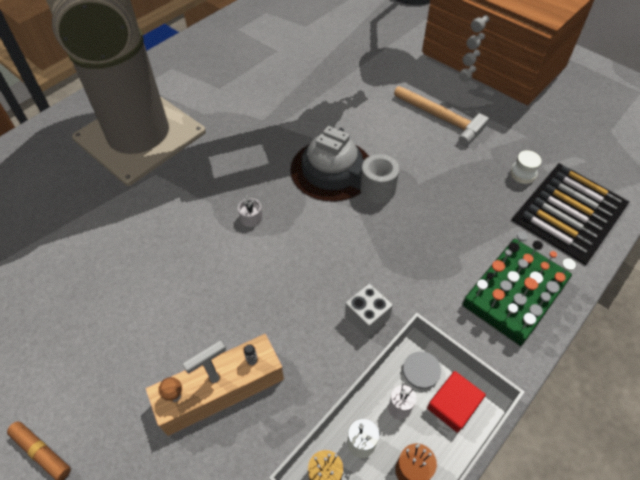

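Top view: the pin's crossbar is at (480,223), the pusher at (503,241), the punch at (436,221), the boss at (195,284) and the vise at (212,345). Next I refine these with the depth clouds.

```bash
cat >> h.py <<'E'
def cloud(cam,d,u0,u1,v0,v1):
    U,V=np.meshgrid(np.arange(u0,u1),np.arange(v0,v1)); uv=np.c_[U.ravel(),V.ravel()]
    uv=uv[d[uv[:,1],uv[:,0]]>0]
    return world(cam,d,uv),uv
E
python3 - <<'E'
from h import *
from scipy.optimize import least_squares
B={"top":dict(bar=(440,520,200,260),boss=(165,225,255,310),vise=(160,265,290,395)),"scene":dict(bar=(175,235,330,380),boss=(345,410,140,215),vise=(285,375,120,200))}
for c in B:
    d=np.load(c+"_d.npy")
    P,uv=cloud(c,d,*B[c]["bar"]); m=P[:,2]>129; Q=P[m]
    print(c,"bar n",m.sum(),"z pct",np.percentile(Q[:,2],[5,50,95]).round(1))
    rect=cv2.minAreaRect(Q[:,:2].astype(np.float32)); t=Q[Q[:,2]>np.median(Q[:,2])-3]
    w=t[:,:2]-t[:,:2].mean(0); a=np.linalg.svd(w,full_matrices=False)[2][0]
    print(" rect",np.round(rect[0],1),np.round(rect[1],1),"mean",t.mean(0).round(1),"ext mid",[(np.percentile(t[:,i],1)+np.percentile(t[:,i],99))/2 for i in(0,1)],"dir",np.degrees(np.arctan2(a[1],a[0])).round(1))
    P,uv=cloud(c,d,*B[c]["boss"]); m=(abs(P[:,2]-65)<4); Q=P[m]
    # annulus: robust fit of outer/inner radius about common centre
    q0=np.array([428,190.]) 
    Q=Q[np.hypot(*(Q[:,:2]-q0).T)<60]
    print(" boss n",len(Q),"z",np.median(Q[:,2]).round(1))
    h=cv2.convexHull(Q[:,:2].astype(np.float32))[:,0]
    f=least_squares(lambda p:np.hypot(*(h-p).T)-36,q0,loss='soft_l1'); print(" outer fit",f.x.round(1),np.abs(f.fun).mean().round(1), "minEnc",cv2.minEnclosingCircle(h))
    cen=f.x;rr=np.hypot(*(Q[:,:2]-cen).T);th=np.arctan2(*(Q[:,:2]-cen).T[::-1])
    inn=[]
    for k in np.linspace(-np.pi,np.pi,25)[:-1]:
        s=(th>=k)&(th<k+np.pi/12)
        if s.sum()>2: inn.append(Q[s][np.argmin(rr[s]),:2])
    inn=np.array(inn); f=least_squares(lambda p:np.hypot(*(inn-p[:2]).T)-p[2],[*cen,24],loss='soft_l1');print(" inner fit",f.x.round(1),len(inn))
    P,uv=cloud(c,d,*B[c]["vise"]);print(" vise maxz",P[:,2].max().round(1), P[P[:,2]>110].mean(0).round(1))
    if c=="top":
        im=cv2.imread("pics/top1.png");a=cv2.resize(im[200:280,400:525],None,fx=4,fy=4,interpolation=2);b=cv2.resize(im[250:325,150:250],None,fx=4,fy=4,interpolation=2)
        o=np.zeros((620,500,3),np.uint8);o[:320]=a;o[320:,:400]=b;cv2.imwrite("pics/crop1.png",o[:600])
E
```

```text
top bar n 358 z pct [132.  139.9 142.2]
 rect [ 569.3 -266.5] [62.9 14.9] mean [ 568.9 -265.7  140.2] ext mid [np.float64(568.8182477195459), np.float64(-266.28183034396915)] dir -102.0
 boss n 198 z 64.4
 outer fit [447.8 197.4] 5.7 minEnc ((474.59136962890625, 216.72000122070312), 24.855466842651367)
 inner fit [-189827.7 -116244.   223100. ] 6
 vise maxz 95.7 [nan nan nan]
scene bar n 562 z pct [131.6 140.9 143.3]
 rect [ 571.1 -266.2] [62.5 14.9] mean [ 571.4 -266.7  141.3] ext mid [np.float64(571.1553353149704), np.float64(-266.40562610688426)] dir -102.5
 boss n 199 z 65.4
 outer fit [450.9 203.1] 8.6 minEnc ((448.2691345214844, 219.03558349609375), 45.64262008666992)
 inner fit [452.5 206.8  16. ] 12
 vise maxz 97.4 [nan nan nan]<stdin>:24: RuntimeWarning: Mean of empty slice.
  ret = um.true_divide(
```

View pics/crop1.png

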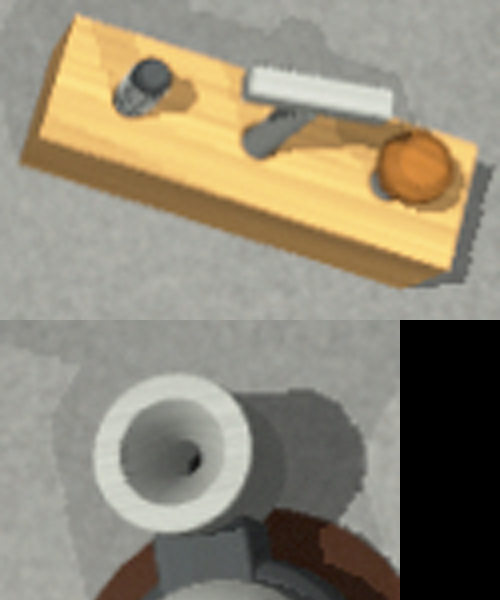

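The crop shows the bar clear of its neighbours. The boss ring is bright, with its outer edge centred near (193,283), and the dish is dark inside it. The bar agrees across both cameras at (570,-266), with its top at z≈141, as expected. I fit the boss ring in the images on the plane z=65, turning the tool at the same time.

```bash
python3 -m pendant '[[1,0,0,0,8.55],[1,0,0,0,8.55],[1,0,0,0,8.55],[1,0,0,0,8.55],[1,0,0,0,8.55],[1,0,0,0,8.55],[1,0,0,0,8.55],[1,0,0,0,8.55],[1,0,0,0,8.55],[1,0,0,0,0]]'
cat >> h.py <<'E'
def onplane(cam,uv,zp):
    D=np.full((480,640),1.0); p1=world(cam,D,uv); e=np.array(optics.camera_params(cam)["eye"])
    dr=p1-e; return e+dr*((zp-e[2])/dr[:,2])[:,None]
E
python3 - <<'E'
from h import *
print(r.sense()["tool_pos"].round(1),r.sense()["tcp_rot"].round(2),r.grasp_offset)
for c,b,s in(("top",(160,230,255,312),(193,283)),("scene",(350,410,145,215),(380,168))):
    im=cv2.imread(f"pics/{c}1.png"); d=np.load(c+"_d.npy")
    g=cv2.cvtColor(im,6); u0,u1,v0,v1=b
    P,uv=cloud(c,d,*b); sel=np.abs(P[:,2]-65)<5
    print(c,"depth z65 n",sel.sum(), "valid",len(P))
    # radial edges: strongest falling/any gradient about seed; outer silhouette
    out=[];inn=[];G=cv2.GaussianBlur(g,(3,3),0).astype(np.float32)
    ang=np.radians(np.arange(0,360,6))
    cen=onplane(c,[s],65)[0,:2]
    p=optics.camera_params(c)
    from scipy.spatial.transform import Rotation as Ro
    R=Ro.from_euler('xyz',p["orientation"],degrees=True).as_matrix();K=np.array(p["camera_matrix"])
    def proj(X):
        q=(X-p["eye"])@R; return cv2.projectPoints(q,np.zeros(3),np.zeros(3),K,np.array([p["k1"],0,0,0.]))[0][:,0]
    for it in range(6):
        out=[];rs=np.arange(28,45,.5)
        inn=[];ri=np.arange(16,31,.5)
        for a in ang:
            for L,rr,sg in((out,rs,1),(inn,ri,-1)):
                X=np.c_[cen[0]+rr*np.cos(a),cen[1]+rr*np.sin(a),np.full(len(rr),65.)]
                q=proj(X).astype(np.float32); v=cv2.remap(G,q[:,:1],q[:,1:],1)[:,0]
                gr=-sg*np.gradient(v); i=gr.argmax()
                if gr[i]>5: L.append((X[i,0],X[i,1]))
        from scipy.optimize import least_squares
        o=np.array(out);n=np.array(inn)
        fo=least_squares(lambda x:np.hypot(*(o-x[:2]).T)-x[2],[*cen,36],loss='soft_l1',f_scale=1.)
        fi=least_squares(lambda x:np.hypot(*(n-x[:2]).T)-x[2],[*cen,24],loss='soft_l1',f_scale=1.)
        cen=fo.x[:2]
    print(c,"outer",fo.x.round(1),len(o),np.median(abs(fo.fun)).round(2),"inner",fi.x.round(1),len(n),np.median(abs(fi.fun)).round(2))
E
```

```text
time: 1.5
tool_pos: [252.2, 544.5, 231.3]
tcp_rot: [-180.0, -0.0, -12.0]
ft_force: [-0.2, 0.2, 0.7]
finger_gap: 85.6
[252.2 544.5 231.3] [-180.     -0.    -11.95] 18.700000000000003
top depth z65 n 913 valid 3966
top outer [496.6 227.6  35.4] 59 0.3 inner [497.  228.2  23.3] 45 0.36
scene depth z65 n 692 valid 4188
scene outer [496.2 229.4  36.2] 35 0.39 inner [496.2 230.   22.6] 26 0.33
```

Both cameras agree on the boss: outer and inner fits at (496.4, 228.5), with radii matching 36 and 24. The network's hole report (401..428, 190..202) was really the vise. Next I move above the pin.

```bash
python3 -m pendant '[[1,26.65,40.4,0,0],[1,26.65,40.4,0,0],[1,26.65,40.4,0,0],[1,26.65,40.4,0,0],[1,26.65,40.4,0,0],[1,26.65,40.4,0,0],[1,26.65,40.4,0,0],[1,26.65,40.4,0,0],[1,26.65,40.4,0,0]]'
python3 -m pendant '[[1,26.65,40.4,0,0],[1,26.65,40.4,0,0],[1,26.65,40.4,0,0],[1,26.65,40.4,0,0],[1,26.65,40.4,0,0],[1,26.65,40.4,0,0],[1,26.65,40.4,0,0],[1,26.65,40.4,0,0],[1,26.65,40.4,0,0],[1,0,0,0,0]]'
python3 -m pendant '[[1,0,0,20,0],[1,0,0,20,0],[1,0,0,10,0],[1,0,0,0,0],[1,0,0,0,0]]'
python3 - <<'E'
from h import *
s=r.sense();print(s["tool_pos"].round(1),s["tcp_rot"].round(2))
im,d=optics.snapshot("scene");cv2.imwrite("pics/s2.png",cv2.resize(im[250:450,100:330],None,fx=3,fy=3))
E
```

```text
time: 2.4
tool_pos: [413.0, 137.6, 231.7]
tcp_rot: [-180.0, -0.1, -11.5]
ft_force: [1.8, 0.4, -0.2]
finger_gap: 85.5
time: 3.4
tool_pos: [573.0, -270.8, 228.7]
tcp_rot: [180.0, 0.1, -11.8]
ft_force: [-1.1, 0.5, -0.5]
finger_gap: 85.1
time: 3.9
tool_pos: [573.2, -265.3, 182.1]
tcp_rot: [180.0, -0.0, -11.7]
ft_force: [-0.1, -0.4, -0.5]
finger_gap: 85.5
[ 573.2 -265.3  182.1] [ 1.7999e+02 -3.0000e-02 -1.1710e+01]
```

View pics/s2.png

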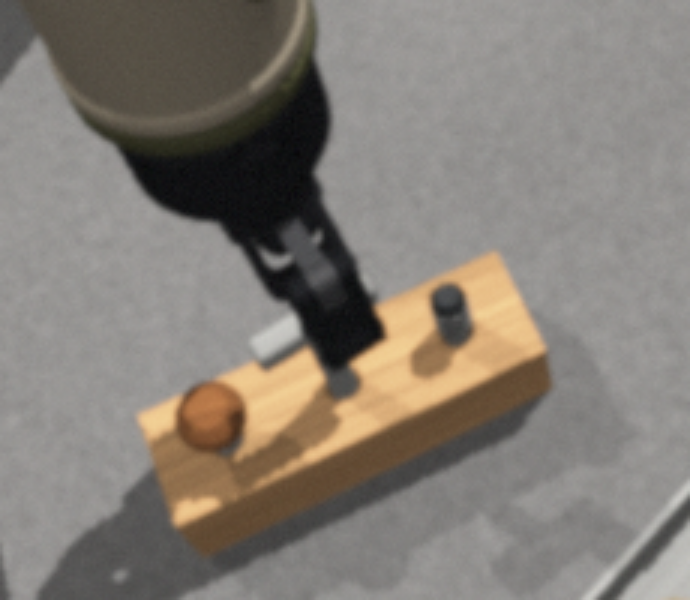

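The fingers straddle the crossbar, hanging over its middle. Next I centre, descend and close gently.

```bash
python3 -m pendant '[[1,-2.9,1.6,0,0.5],[1,0,0,20,0],[1,0,0,20,0],[1,0,0,20,0],[1,0,0,8,0],[1,0,0,0,0],[1,0,0,0,0]]'
python3 -m pendant '[[0.3,0,0,0,0],[0.3,0,0,0,0],[0.3,0,0,0,0],[0,0,0,0,0],[0,0,0,0,0],[0,0,0,0,0],[0,0,0,0,0],[0,0,0,0,0]]' 40
```

```text
time: 4.65
tool_pos: [570.4, -266.8, 114.6]
tcp_rot: [180.0, -0.1, -12.3]
ft_force: [0.0, 0.4, -0.2]
finger_gap: 85.2
time: 5.45
tool_pos: [570.0, -266.6, 113.6]
tcp_rot: [180.0, -0.0, -12.3]
ft_force: [0.5, 0.1, 1.2]
finger_gap: 13.4
```

Gripped, with a 13.4 mm gap. Lift and check.

```bash
python3 -m pendant '[[0,0,0,-10,0],[0,0,0,-15,0],[0,0,0,-15,0],[0,0,0,-20,0],[0,0,0,-20,0],[0,0,0,-20,0],[0,0,0,-20,0],[0,0,0,-10,0],[0,0,0,0,0],[0,0,0,0,0]]' 60
python3 - <<'E'
from h import *
s=r.sense();print(s["tool_pos"].round(1),s["tcp_rot"].round(2),s["wrist_torque"].round(2))
im,d=optics.snapshot("top");np.save("top_d2.npy",d);a=cv2.resize(im[130:300,380:560],None,fx=3,fy=3)
im2,d2=optics.snapshot("scene");b=cv2.resize(im2[250:430,100:280],None,fx=2.2,fy=2.83)[:510];b=cv2.resize(im2[250:430,120:270],(255*5//3,510))
cv2.imwrite("pics/lift.png",np.hstack([a[:,:370*1],b])[:, :800])
E
```

```text
time: 6.45
tool_pos: [569.6, -266.4, 243.0]
tcp_rot: [-180.0, 0.0, -12.3]
ft_force: [-0.4, -0.6, -2.0]
finger_gap: 12.8
[ 569.6 -266.4  243. ] [-1.800e+02  2.000e-02 -1.231e+01] [-0.01 -0.01 -0.03]
```

View pics/lift.png

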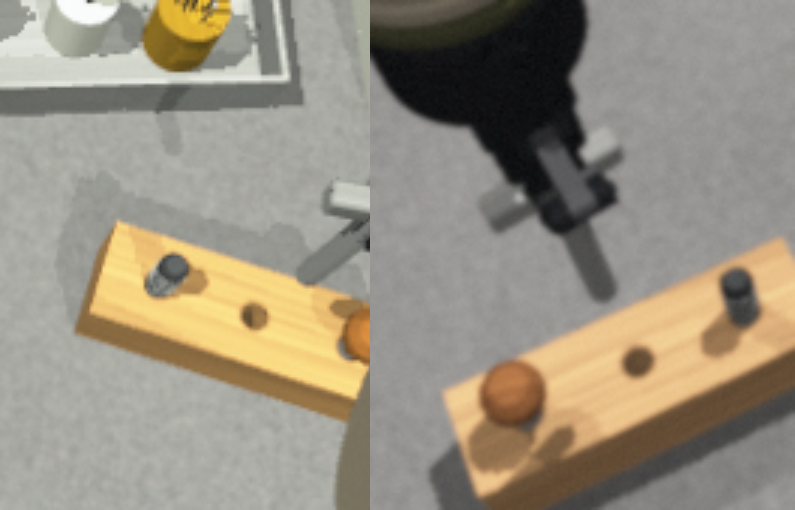

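The pin is held upright: the tip is clear at right-panel (603,295) and both other tools are still standing. Carry it to above the boss.

```bash
python3 -m pendant '[[0,-6,-18,0,0],[0,-15,-40,0,0],[0,-15,-40,0,0],[0,-15,-40,0,0],[0,-15,-40,0,0],[0,-15,-40,0,0],[0,-15,-40,0,0],[0,-15,-40,0,0],[0,-15,-40,0,0],[0,-15,-40,0,0]]'
python3 -m pendant '[[0,-15,-40,0,0],[0,-13,-34,0,0],[0,-7.9,-15.9,0,0],[0,0,0,0,0],[0,0,0,0,0],[0,0,0,0,0],[0,0,0,0,0]]'
python3 -m pendant '[[0,0,0,20,0],[0,0,0,20,0],[0,0,0,8,0],[0,0,0,0,0],[0,0,0,0,0],[0,0,0,0,0]]'
python3 - <<'E'
from h import *
s=r.sense();print(s["tool_pos"].round(1),s["tcp_rot"].round(2))
im,d=optics.snapshot("top");np.save("top_d3.npy",d);cv2.imwrite("pics/t3.png",im)
im2,d2=optics.snapshot("scene");np.save("scene_d3.npy",d2);cv2.imwrite("pics/s3.png",im2)
a=cv2.resize(im[220:350,140:270],(400,400));b=cv2.resize(im2[80:210,310:440],(400,400))
cv2.imwrite("pics/over.png",np.hstack([a,b]))
E
```

```text
time: 7.55
tool_pos: [511.0, 135.1, 242.4]
tcp_rot: [180.0, 0.1, -12.3]
ft_force: [0.5, -0.1, -2.6]
finger_gap: 12.9
time: 8.25
tool_pos: [496.8, 227.4, 243.1]
tcp_rot: [180.0, 0.0, -12.4]
ft_force: [0.6, 0.2, -1.9]
finger_gap: 12.7
time: 8.85
tool_pos: [497.5, 228.4, 196.7]
tcp_rot: [-179.9, -0.1, -12.3]
ft_force: [-0.7, -0.0, -1.3]
finger_gap: 12.6
[497.5 228.4 196.7] [-1.7994e+02 -1.0000e-01 -1.2320e+01]
```

View pics/over.png

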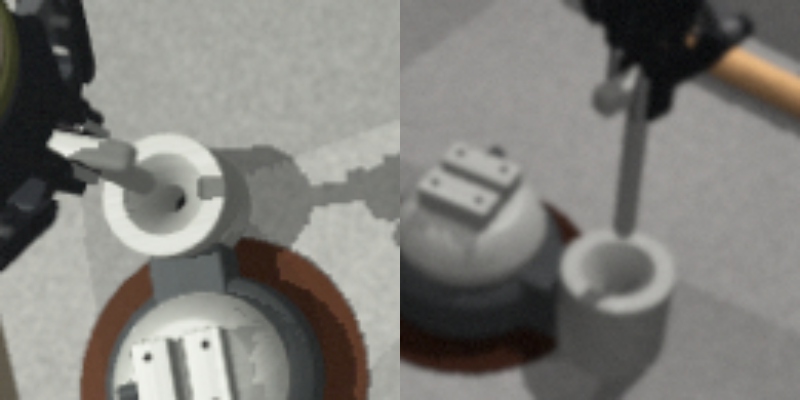

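The tip hangs over the dish: top crop (175,198), scene crop (622,235). I fit the shank axis from depth before lowering.

Run:
```python
from h import *
from scipy.optimize import least_squares
X=[]
for c,b in(("scene",(370,400,90,165)),("top",(150,215,255,300))):
    d=np.load(c+"_d3.npy");P,uv=cloud(c,d,*b)
    Q=P[(P[:,2]>105)&(P[:,2]<180)&(np.hypot(P[:,0]-497,P[:,1]-228)<14)]
    for z in range(105,180,15):
        q=Q[(Q[:,2]>=z)&(Q[:,2]<z+15)]
        if len(q)>5: print(c,z,len(q),q.mean(0).round(1))
    f=lambda p:np.hypot(Q[:,0]-p[0]-p[2]*(Q[:,2]-96),Q[:,1]-p[1]-p[3]*(Q[:,2]-96))-7
    s=least_squares(f,[497,228,0,0],loss='soft_l1'); print(c,"axis at tip",s.x[:2].round(1),"slope deg",np.degrees(s.x[2:]).round(2),np.abs(s.fun).mean().round(2))
t=onplane("scene",[(382.2,156.4)],96);print(t.round(1),onplane("top",[(195.9,285)],96).round(1))
```

```text
scene 105 45 [500.3 224.  113.1]
scene 120 42 [499.8 224.1 128.2]
scene 135 44 [500.1 224.3 142.5]
scene 150 48 [499.7 224.4 157.2]
scene 165 51 [499.7 224.7 172.4]
scene axis at tip [497.3 228.4] slope deg [-0.51  0.7 ] 0.73
top 105 15 [494.5 222.7 113.1]
top 120 29 [495.1 222.3 127.2]
top 135 20 [493.  223.6 141.7]
top 150 11 [491.8 224.6 157.5]
top 165 10 [491.4 225.1 169.4]
top axis at tip [497.6 227.6] slope deg [ 0.13 -0.15] 0.32
[[497.9 228.4  96. ]] [[487.9 212.6  96. ]]
```

Axis at (497.4, 228.0) and hole at about (496.4, 228.7), so I shift about 1 mm and lower into the dish.

```bash
python3 -m pendant '[[0,-1.1,-0.5,5,0],[0,0,0,10,0],[0,0,0,10,0],[0,0,0,8,0],[0,0,0,5,0],[0,0,0,3,0],[0,0,0,0,0],[0,0,0,0,0]]'
python3 -m pendant '[[0,0,0,2,0],[0,0,0,2,0],[0,0,0,2,0],[0,0,0,0,0],[0,0,0,0,0]]'
```

```text
time: 9.75
tool_pos: [495.9, 229.1, 154.6]
tcp_rot: [-180.0, -0.0, -12.3]
ft_force: [-0.3, -0.2, -2.3]
finger_gap: 13.3
time: 10.25
tool_pos: [495.6, 229.1, 148.2]
tcp_rot: [180.0, 0.0, -12.3]
ft_force: [0.2, 0.2, -2.4]
finger_gap: 12.9
```

The tip is about 18 mm below the mouth with no contact. Continue gently.

```bash
python3 -m pendant '[[0,0,0,2,0],[0,0,0,2,0],[0,0,0,2,0],[0,0,0,0,0],[0,0,0,0,0]]'
```

```text
time: 10.75
tool_pos: [495.6, 229.1, 142.2]
tcp_rot: [180.0, 0.0, -12.3]
ft_force: [0.0, 0.0, -2.0]
finger_gap: 13.1
```

```bash
python3 -m pendant '[[0,0,0,2,0],[0,0,0,2,0],[0,0,0,2,0],[0,0,0,0,0],[0,0,0,0,0]]'
```

```text
time: 11.25
tool_pos: [495.6, 229.0, 136.2]
tcp_rot: [180.0, 0.0, -12.3]
ft_force: [0.4, 0.2, -3.1]
finger_gap: 13.0
```

```bash
python3 -m pendant '[[0,0,0,3,0],[0,0,0,3,0],[0,0,0,3,0],[0,0,0,0,0],[0,0,0,0,0]]'
```

```text
time: 11.75
tool_pos: [495.6, 229.0, 127.1]
tcp_rot: [180.0, 0.0, -12.3]
ft_force: [-0.8, -0.8, -2.8]
finger_gap: 12.8
```

```bash
python3 -m pendant '[[0,0,0,3,0],[0,0,0,3,0],[0,0,0,3,0],[0,0,0,0,0],[0,0,0,0,0]]'
```

```text
time: 12.25
tool_pos: [495.6, 229.0, 118.1]
tcp_rot: [180.0, 0.0, -12.3]
ft_force: [0.3, -0.1, -2.8]
finger_gap: 12.6
```

The pin is well inside the straight hole, with about 9 mm left. I lower a little more, then release so it drops home.

```bash
python3 -m pendant '[[0,0,0,2,0],[0,0,0,2,0],[0,0,0,0,0],[0,0,0,0,0]]' && python3 -m pendant '[[0.25,0,0,0,0],[0.3,0,0,0,0],[0.4,0,0,0,0],[0.6,0,0,0,0],[0.6,0,0,0,0],[0.6,0,0,0,0]]'
python3 -m pendant '[[0.6,0,0,-5,0],[0.6,0,0,-15,0],[0.6,0,0,-25,0],[0.6,0,0,-35,0],[0.6,0,0,-35,0],[0.6,0,0,-20,0],[0.6,0,0,0,0]]'
python3 -m pendant '[[0.6,15,40,0,0],[0.6,15,40,0,0],[0.6,15,40,0,0],[0.6,15,40,0,0],[0.6,0,0,0,0],[0.6,0,0,0,0],[0.6,0,0,0,0]]'
python3 - <<'E'
from h import *
O=[]
for c,b in(("top",(150,240,245,305)),("scene",(345,420,100,200))):
    im,d=optics.snapshot(c)
    P,uv=cloud(c,d,*b);Q=P[(P[:,2]>118)&(np.hypot(P[:,0]-496,P[:,1]-228)<40)]
    print(c,len(Q),"z95",np.percentile(Q[:,2],[50,95]).round(1) if len(Q) else "",np.round(cv2.minAreaRect(Q[:,:2].astype(np.float32))[:2],1).tolist() if len(Q)>3 else "")
    O.append(im)
cv2.imwrite("pics/end.png",np.hstack([cv2.resize(O[0][180:340,100:260],(400,400)),cv2.resize(O[1][80:240,280:440],(400,400))]))
cv2.imwrite("pics/endfull.png",np.vstack([cv2.resize(O[0][140:300,380:560],(450,400)),]))
E
```

```text
time: 12.65
tool_pos: [495.6, 229.0, 114.2]
tcp_rot: [180.0, 0.0, -12.3]
ft_force: [0.3, -0.1, -1.4]
finger_gap: 12.8
time: 13.25
tool_pos: [495.7, 229.1, 114.3]
tcp_rot: [-180.0, -0.0, -12.3]
ft_force: [0.3, -0.8, -0.2]
finger_gap: 51.2
time: 13.95
tool_pos: [497.9, 229.9, 255.2]
tcp_rot: [-179.7, -0.4, -12.3]
ft_force: [0.1, 0.8, -0.0]
finger_gap: 51.2
time: 14.65
tool_pos: [519.9, 60.8, 249.1]
tcp_rot: [-180.0, 0.0, -12.3]
ft_force: [0.0, 0.6, 0.5]
finger_gap: 51.0
top 348 z95 [135.  137.4] [[495.2, 228.3], [61.6, 14.2]]
scene 319 z95 [134.8 138.3] [[495.7, 227.6], [63.4, 16.3]]
```

View pics/end.png

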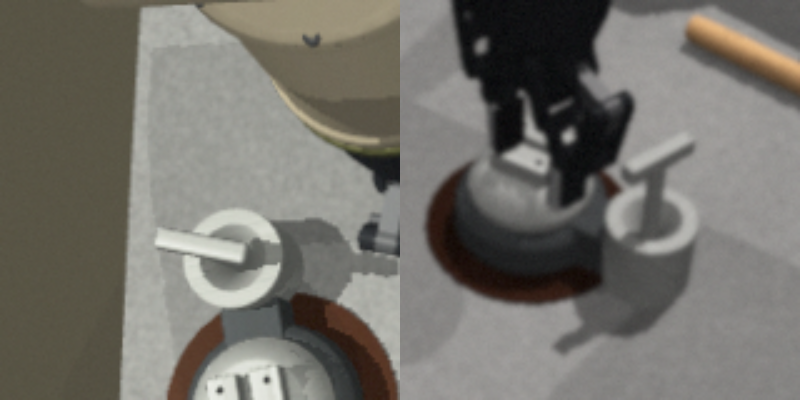

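View pics/endfull.png

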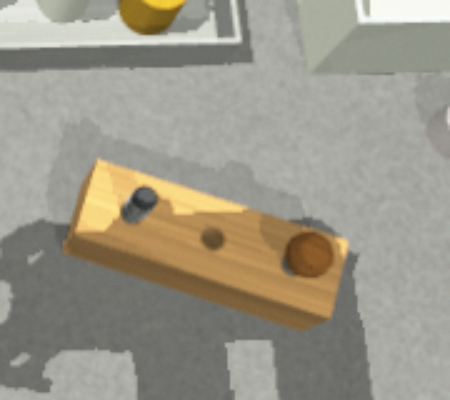

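The pin stands in the boss. Its crossbar top is at z≈135–136 (expected 136 when home), centred at (495.5, 228) and level. The punch and pusher are still in the rack, and the gripper is clear.

```bash
python3 -c "
from bench import hand_in; print(hand_in())"
```

```text
the job is handed in; nothing more can be done
None
```

The locking pin is standing in the vise boss, fully home as far as the depth images show, and the job is handed in at about 15 s of the 42 s limit.

**What I did:** I gripped the pin across its crossbar, lifted it straight out of the rack and carried it upright to the boss. I lowered the tip through the dish into the straight hole with no contact force showing. I let go with about 5 mm left, so it dropped home, then moved the gripper clear.

**Last checks:**
- **Height:** the crossbar's top face is at about z = 135 in both cameras, against 136 expected when fully home.
- **Position:** the crossbar centre is within about 1 mm of the measured hole centre, and the bar looks level.
- **Other tools:** the punch and the pusher are still standing in the rack.
- **Forces:** wrist force stayed around 3 N or less at every reading.

**One disagreement:** the trained network put the hole at about (401–428, 190–202), which was really the vise. I used my own ring fit on the boss instead. It agreed between the cameras to about 2 mm, at (496, 228.5), and the insertion confirmed it.

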